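# Hold a lens barrel down in the spring V-cradle of the inspection jig

## Task

Take the lens barrel (the tube with the thick eyepiece collar) from the instrument rack and lay it in the V-cradle of the inspection jig, centred lengthwise over the two V-blocks, with its lens end towards the round target. Let go so that it settles by itself onto both sides of the V, then press gently down on top of it with the fingertips until the cradle has sunk about half of its 14 mm spring travel, never slamming it in or driving the cradle onto its stop, and finish while still holding it pressed there. Leave the rod in the rack and the small jar and ring between rack and jig where they are.

Things in the scene. Friction and masses are not known exactly. Their poses are not given: they have to be found in the camera images.
- barrel_center (a point): centre of the lens barrel (on its axis, half-way along): a bare steel tube 24 mm in diameter, 170 mm long, about 0.25 kg, lying level in one of the rack's two places, centre 47 mm above the table. Its x axis runs along the tube to the lens; the last 18 mm at the other (-x) end is a thicker eyepiece collar, 34 mm in diameter
- lens_face (a point): centre of the barrel's flat lens end, 85 mm from its centre along its +x
- rack: low fixed white tray 220 x 170 mm, origin at its underside, with two grey notched bars 86 mm apart. The two lying places run along its x, 40 mm either side (y) of its middle: the barrel lies in one, a thinner plain rod in the other. Between the bars the barrel is bare, with 40 mm free below its centre
- jig: fixed inspection jig: grey base plate 250 x 100 x 12 mm; origin on the table below the middle of the V-cradle. Its x axis runs along the V towards an upright round target disc (56 mm across, white towards the barrel, dark behind; face 115 mm from the origin, centred at the height of a seated barrel's axis)
- seat (a point): barrel centre when seated in the V, cradle up: 82 mm above the table; x along the V to the target disc, y across; it sinks with the cradle. Two 90 degree V-blocks, 18 mm long, are centred 45 mm either side along x; the 72 mm gap between them is for fingers (42 mm free below the axis). V mouth 40 mm wide, edges 4 mm above the axis. A barrel let go in the V settles onto both flanks by itself
- cradle (a joint): how far the spring-mounted V-cradle is pushed straight down, in m: 0 up, 0.014 against its stop. The springs carry the barrel's weight; 2 to 3 N of push starts it, then about 1 N more per mm
- rod: bystander: plain steel rod, 16 mm diameter, 136 mm long, no collar, lying in the other place of the rack; origin at its centre
- jar: bystander: small amber jar, 32 mm across, 40 mm tall, on the table between rack and jig; origin at its underside
- collar: bystander: loose steel ring, 30 mm across, 12 mm tall, on the table between rack and jig; origin at its underside
Not all that is in view belongs to the job. What is shaped like the part that bears barrel_center but orange or purple is not meant.

How it is judged:
By the outcome, as a careful person would: the job done as asked, in the order asked, and still so for the second after the job is handed in, while the arm keeps its last pose, push and grip.
It also fails if it takes over 43 s, if anything falls off the work surface, if the arm or the gripper's body presses on something with over 40 N, if the wrist force passes 120 N, or if a joint passes its speed limit or range.

## Robot

A 6-joint arm with a two-finger parallel gripper is mounted at the origin on the work surface. World frame = base frame: x ahead of the robot, y to its left, z up, the work surface at z = 0. Lengths are in m, angles in rad, forces in N, time in s.
With the tool pointing down it reaches from about 0.325 to 0.9 m from the base axis. Payload 6.1 kg.
Tool frame: the origin (TCP) lies on the centre line of the jaws, within the pads' length; the fingertips stand 19 mm ahead of it and the grasp point (between the pads) is the TCP; z points along the fingers, y is the line along which they close (so a half turn about z gives the same grasp; the last joint's range is limited). The gripper opens to 85 mm and grips with 20 to 120 N. Pads are 22 mm wide; open, the fingers measure 114 mm over their backs; the gripper's body (76 mm by 85 mm) begins 54 mm behind the grasp point. The pads swing forward as they close: fully open they stand 13 mm farther back than shut.
Start: joints at [-1.407, 0.22, 1.526, -0, 1.395, -0.126], TCP at [0.179, -0.599, 0.25] pointing down, gripper open.
Joint ranges: [-2.98, 2.98], [-0.91, 2.08], [0.09, 2.57], [-1.24, 4.39], [0.2, 2.65], [-2.68, 2.68]. Speed limits (rad/s): [2.57, 2.57, 3.01, 3.14, 3.14, 3.14].

## Interface

Orientations are given as a 3x3 rotation matrix whose columns are the frame's x, y, z axes.
In Python, from station import r gives the robot as it stands. The module is installed in compiled form; this text tells all that it offers.
- The arm moves only by the tool step_arm, never from a script. Its argument "rows" is a list of rows, each a list of 5 numbers: the shift along the tool's x, y, z as a fraction of full scale, then the turn about the tool's z as a fraction of full scale, then the gripper command: -1 is fully open, 1 is shut, values between are in proportion. A call has 1 to 20 rows; each row is the pose to reach, as a shift and turn from the pose commanded when the call began, along the tool's axes at that moment; what a row does not reach only later rows make up. Full scale, the value 1, is 120 mm for a shift and 90 degrees for a turn. A row lasts 1/12 s, in which the tool goes at most 41.7 mm and 7.16 degrees, less where a joint would pass 70% of its speed; a pose out of reach is approached as far as the arm can. A call with a number of a shift or a turn outside -1 to 1 is refused whole. A call with a gripper value outside its range is refused whole. The fingers move at their own pace and stop on an object; "newtons" is the grip in N (left out, the last holds). Time passes only in rows, so rows that repeat a pose let the fingers close. It gives the time, the measured TCP pose, the force, the opening and the grip force at its end, in the units of the state.
- r.sense(): the state, without advancing time (a new reading comes with each control period).
- r.grab_frame(name): name is "scene" or "top" or "wrist"; returns a dict with "image" (420x560x3 uint8, red, green, blue), "range_z" (420x560 float32, m along the optical axis (not along the pixel's ray), 0 where there is no reading), "intrinsics" (3x3 intrinsics, pixels), "rvec" (rotation vector, rad) and "tvec" (3), from world to camera coordinates, as OpenCV has them; the wrist camera has in their place "hand_eye" (4x4, takes a point from camera to tool coordinates, whose origin is the TCP and whose axes are the flange's). Camera axes: x right, y down, z forward; pixel columns grow to the right and rows downward; lengths in m; the calibration is good to about 2 mm. The wrist camera is an equidistant fisheye: a pixel r from the principal point sees the ray r / f radians off the axis. A picture is of the moment at which its call begins: read the wrist's pose just before it.
- r.finish_job(): hands the job in; it is judged then, once.
Trained networks look in a picture, given as the dict that the camera call returned (one of the last four; its "shot" number tells which), for a name from the list of things; names that differ only in an ending like _2 or _b are one class to them, and where a whole thing is asked for, a point or a joint stands for the part that bears it (a point fixed in the world has none). Each returns a list of dicts, best first, with "conf" (0 to 1); they miss things now and then, are a little off and sometimes report something else, mostly with a low value. They report only what shows in the picture. A call takes as long as a camera call. They do not tell look-alikes from the thing itself.
- r.cut_out(picture, thing): "pixels" (420x560 bool, what is visible of it) and "xy" ([column, row] in pixels, amid what is visible of it).
- r.spot_point(picture, thing): "xy" ([column, row] in pixels: a listed point, or the origin of a listed thing).
The state is a dict: "time_s": time; "joint_positions": joint angles; "qvel": joint speeds; "joint_efforts": joint torques, N m; "position": TCP position; "tool_rot": TCP orientation; "contact_force": force on the tool from outside, world axes, zero at the start; "wrist_torque": the same for the moment, N m; "grip_width": finger opening in m; "grasp_force": force on a finger pad.
Only numpy, scipy, OpenCV 4.12 (cv2) and the standard library are available. Lean on these libraries where they do the work, as an engineer would, in place of code of your own. Each camera call takes 0.05 s, during which the arm holds its last target. There are 200 camera calls.

## Working session

There is one attempt and no reset: what is moved stays moved. The work goes in short steps, Python scripts to look and compute and a tool call to move; the robot and the scene stay as the last step left them, time stands still between calls to the robot, and variables do not carry over. Pictures are saved under pics/ and viewed, at most 10 in all, crops included, and the job is handed in when it is done.

Besides the shell and the picture viewer there is one more tool, called after ">>>" as name(argument=value, ...) on one line, values as JSON. step_arm: Moves the arm, as the interface text tells. Its arguments: {"type":"object","properties":{"rows":{"type":"array","items":{"type":"array","items":{"type":"number"}}},"newtons":{"type":"number"}},"required":["rows"]}

```bash
mkdir -p pics
cat > h.py <<'E'
import numpy as np, cv2
from station import r
def cam(n):
    f=r.grab_frame(n); return f
def w(f,uv,z=None):
    K=f["intrinsics"];R=cv2.Rodrigues(np.array(f["rvec"],float))[0];t=np.array(f["tvec"],float).ravel()
    d=np.linalg.inv(K)@np.array([uv[0],uv[1],1.]);o=-R.T@t;D=R.T@d
    if z is None:
        s=f["range_z"][int(round(uv[1])),int(round(uv[0]))]
    else: s=(z-o[2])/D[2]
    return o+s*D
def save(f,n): cv2.imwrite("pics/"+n,f["image"][:,:,::-1])
E
python3 - <<'E'
from h import *
np.set_printoptions(precision=3,suppress=True)
Z=dict(barrel_center=.047,lens_face=.047,rack=0,jig=0,seat=.082,rod=.047,jar=0,collar=0)
for n in("top","scene"):
    f=cam(n);save(f,n+".png")
    for k,z in Z.items():
        for d in r.spot_point(f,k)[:3]: print(n,k,round(d["conf"],2),np.round(d["xy"]),w(f,d["xy"],z),w(f,d["xy"]))
s=r.sense();print(s["position"],s["tool_rot"],s["time_s"])
E
```

```text
top barrel_center 0.9 [372. 210.] [ 0.516 -0.203  0.047] [ 0.515 -0.201  0.055]
top barrel_center 0.82 [279. 112.] [0.73  0.    0.047] [0.736 0.    0.03 ]
top barrel_center 0.73 [199. 303.] [0.313 0.16  0.047] [0.311 0.164 0.026]
top lens_face 0.87 [161. 289.] [0.341 0.241 0.047] [0.339 0.248 0.021]
top lens_face 0.86 [307.  93.] [ 0.774 -0.06   0.047] [ 0.785 -0.061  0.02 ]
top lens_face 0.58 [274. 250.] [0.427 0.004 0.047] [ 0.429  0.006 -0.002]
top rack 0.64 [386. 211.] [ 0.519 -0.243  0.   ] [ 0.518 -0.242  0.005]
top jig 0.68 [164. 186.] [0.57  0.259 0.   ] [0.563 0.248 0.041]
top seat 0.66 [152. 182.] [0.563 0.262 0.082] [0.575 0.283 0.014]
top rod 0.76 [411. 200.] [ 0.538 -0.285  0.047] [ 0.538 -0.284  0.049]
top jar 0.56 [278. 176.] [0.595 0.001 0.   ] [0.587 0.    0.039]
top collar 0.52 [373. 208.] [ 0.526 -0.214  0.   ] [ 0.519 -0.203  0.055]
top collar 0.4 [273. 250.] [0.427 0.009 0.   ] [0.427 0.008 0.002]
scene barrel_center 0.76 [234. 166.] [0.339 0.127 0.047] [0.315 0.158 0.015]
scene barrel_center 0.75 [367. 285.] [ 0.735 -0.027  0.047] [ 0.73  -0.008  0.021]
scene barrel_center 0.57 [210. 304.] [ 0.516 -0.204  0.047] [ 0.52  -0.208  0.055]
scene lens_face 0.98 [386. 322.] [ 0.792 -0.081  0.047] [ 0.789 -0.062  0.018]
scene lens_face 0.78 [255. 318.] [ 0.598 -0.187  0.047] [ 0.601 -0.189  0.053]
scene lens_face 0.66 [263. 147.] [0.36  0.221 0.047] [0.328 0.271 0.001]
scene rack 0.87 [205. 340.] [ 0.528 -0.245  0.   ] [ 0.53  -0.247  0.005]
scene jig 0.56 [346. 184.] [0.567 0.249 0.   ] [0.573 0.234 0.014]
scene seat 0.89 [349. 156.] [0.568 0.248 0.082] [ 0.531  0.347 -0.001]
scene rod 0.69 [195. 346.] [ 0.543 -0.281  0.047] [ 0.543 -0.281  0.047]
scene collar 0.54 [238. 225.] [0.425 0.012 0.   ] [0.425 0.012 0.   ]
scene collar 0.19 [195. 348.] [ 0.523 -0.265  0.   ] [ 0.544 -0.283  0.046]
[ 0.179 -0.599  0.25 ] [[ 0.958  0.286  0.   ]
 [ 0.286 -0.958  0.   ]
 [ 0.    -0.    -1.   ]] 0.9
```

View pics/top.png

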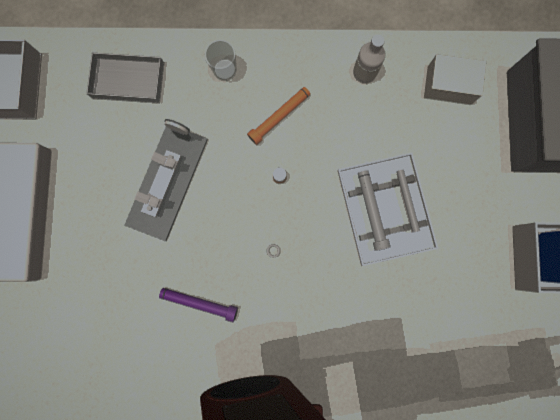

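View pics/scene.png

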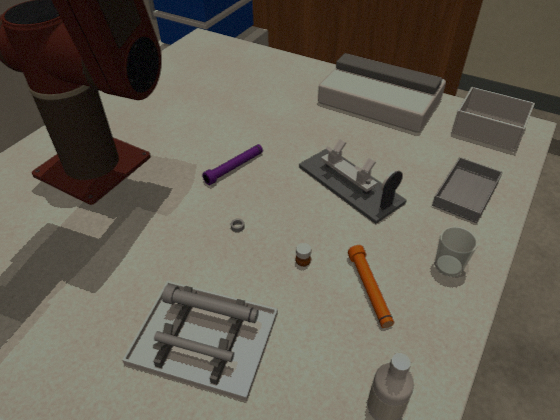

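The top view shows the bare tube in the rack: centre (372,210), lens end (364,175), collar (381,243). The rod is at (409,200), the jig's target at (177,127), and the V-blocks at about (163,159) and (149,200). The orange and purple ones are decoys. Next I measure the axes.

```bash
cat > m.py <<'E'
from h import *
np.set_printoptions(precision=4,suppress=True)
f=cam("top")
def pts(f,m):
    v,u=np.nonzero(m&(f["range_z"]>0));z=f["range_z"][v,u]
    K=f["intrinsics"];R=cv2.Rodrigues(np.array(f["rvec"],float))[0];t=np.array(f["tvec"],float).ravel()
    p=np.c_[(u-K[0,2])/K[0,0]*z,(v-K[1,2])/K[1,1]*z,z];return (p-t)@R
if __name__=="__main__":
  for f in (f,cam("scene")):
    for d in r.cut_out(f,"barrel_center"):
        P=pts(f,d["pixels"]);c=P.mean(0)
        if abs(c[1]+.2)>.05: continue
        P=P[P[:,2]>.04]
        (cx,cy),(a,b),th=cv2.minAreaRect(P[:,:2].astype(np.float32))
        l=cv2.fitLine(P[:,:2].astype(np.float32),cv2.DIST_HUBER,0,.01,.01).ravel()
        print("barrel",d["conf"],cx,cy,a,b,"ang",np.degrees(np.arctan2(l[1],l[0])),P[:,2].max(),P[:,:2].min(0),P[:,:2].max(0))
    A=pts(f,f["range_z"]>0);A=A[(A[:,0]>.4)&(A[:,0]<.72)&(A[:,1]>.12)&(A[:,1]<.37)]
    for lo,hi in((.008,.018),(.06,.095)):
        Q=A[(A[:,2]>lo)&(A[:,2]<hi)][:,:2].astype(np.float32)
        if hi>.05: # blocks vs disc
            print("high",len(Q)); 
            n,lab=0,None
            crit=(cv2.TERM_CRITERIA_EPS+cv2.TERM_CRITERIA_MAX_ITER,50,1e-5)
            _,lab,cen=cv2.kmeans(Q,3,None,crit,10,cv2.KMEANS_PP_CENTERS)
            for i in range(3): q=Q[lab.ravel()==i];print(cen[i],len(q),cv2.minAreaRect(q))
        else: print("plate",len(Q),cv2.minAreaRect(Q))
    for d in r.cut_out(f,"jig")[:1]:
        P=pts(f,d["pixels"]);print("jigmask",cv2.minAreaRect(P[(P[:,2]>.006)&(P[:,2]<.02)][:,:2].astype(np.float32)))
E
python3 m.py
```

```text
barrel 0.68 0.5141687393188477 -0.19930525124073029 0.16968004405498505 0.031823404133319855 ang 13.55165 0.06746422705731112 [ 0.4303 -0.2352] [ 0.5984 -0.1733]
plate 3393 ((0.577799379825592, 0.25262129306793213), (0.10167242586612701, 0.2495100349187851), 70.46788787841797)
high 524
[0.5268 0.2727] 203 ((0.5262490510940552, 0.27124133706092834), (0.050151996314525604, 0.017893565818667412), 70.19208526611328)
[0.6108 0.2421] 204 ((0.6105682849884033, 0.2407672256231308), (0.04901345074176788, 0.017808694392442703), 70.91565704345703)
[0.6758 0.2124] 117 ((0.6782426238059998, 0.21525350213050842), (0.05521148815751076, 0.012114613316953182), 74.65281677246094)
jigmask ((0.42787671089172363, 0.008649422787129879), (0.026294907554984093, 0.026464926078915596), 0.9994510412216187)
barrel 0.79 0.5151763558387756 -0.2004867047071457 0.17044372856616974 0.03457249701023102 ang 13.625564 0.06451633111420803 [ 0.4305 -0.2385] [ 0.6002 -0.1718]
plate 2114 ((0.5768817067146301, 0.25202906131744385), (0.10370424389839172, 0.2530323266983032), 70.30014038085938)
high 569
[0.5279 0.2724] 165 ((0.5251947045326233, 0.26959896087646484), (0.04815848171710968, 0.020232027396559715), 71.90348815917969)
[0.6826 0.21  ] 216 ((0.682002067565918, 0.21567495167255402), (0.05733063444495201, 0.012233192101120949), 67.65570831298828)
[0.6124 0.2418] 188 ((0.6095399856567383, 0.23871363699436188), (0.047897547483444214, 0.02055620774626732), 70.17723846435547)
jigmask ((0.576600193977356, 0.25183019042015076), (0.10321599990129471, 0.2534216046333313), 70.27871704101562)
```

>>> step_arm(rows=[[0.15,-0.1,0,0,-1],[0.4,-0.26,0,0,-1],[0.65,-0.43,0,0,-1],[0.908,-0.596,0,0,-1]], newtons=40)

```text
time_s: 1.53
position: [0.2629, -0.4983, 0.2502]
tool_rot: [[0.959, 0.284, 0.0], [0.284, -0.959, 0.0], [0.0, -0.0, -1.0]]
contact_force: [1.2, -0.8, 0.7]
grip_width: 0.0853
grasp_force: 0.0
```

>>> step_arm(rows=[[0.25,-0.16,0,0,-1],[0.5,-0.33,0,0,-1],[0.75,-0.49,0,0,-1],[0.908,-0.596,0,0,-1]])

```text
time_s: 1.87
position: [0.3483, -0.3971, 0.2505]
tool_rot: [[0.958, 0.287, 0.001], [0.287, -0.958, 0.0], [0.001, -0.0, -1.0]]
contact_force: [-0.5, 0.7, 0.6]
grip_width: 0.0858
grasp_force: 0.0
```

>>> step_arm(rows=[[0.25,-0.16,0,0,-1],[0.5,-0.33,0,0,-1],[0.75,-0.49,0,0,-1],[0.908,-0.596,0,0,-1]])

```text
time_s: 2.2
position: [0.4322, -0.2974, 0.2506]
tool_rot: [[0.958, 0.287, 0.001], [0.287, -0.958, 0.0], [0.001, -0.0, -1.0]]
contact_force: [-0.8, -0.1, -0.0]
grip_width: 0.0853
grasp_force: 0.0
```

>>> step_arm(rows=[[0.25,-0.16,0.1,0.033,-1],[0.5,-0.33,0.2,0.033,-1],[0.75,-0.49,0.3,0.033,-1],[0.85,-0.56,0.4,0.033,-1],[0.908,-0.596,0.45,0.033,-1],[0.908,-0.596,0.45,0.033,-1],[0.908,-0.596,0.45,0.033,-1],[0.908,-0.596,0.45,0.033,-1]])

```text
time_s: 2.87
position: [0.5143, -0.2015, 0.1971]
tool_rot: [[0.972, 0.235, 0.001], [0.235, -0.972, -0.001], [0.0, 0.001, -1.0]]
contact_force: [-0.6, -1.0, 0.5]
grip_width: 0.0853
grasp_force: 0.0
```

```bash
cat > wr.py <<'E'
from h import *
np.set_printoptions(precision=4,suppress=True)
def wpts(f,s,m):
    v,u=np.nonzero(m&(f["range_z"]>0));z=f["range_z"][v,u];K=f["intrinsics"]
    x=(u-K[0,2])/K[0,0];y=(v-K[1,2])/K[1,1];th=np.hypot(x,y);k=np.tan(th)/np.maximum(th,1e-9)
    p=np.c_[x*k*z,y*k*z,z];H=np.array(f["hand_eye"]);t=p@H[:3,:3].T+H[:3,3]
    return t@np.array(s["tool_rot"]).T+np.array(s["position"])
E
python3 - <<'E'
from wr import *
s=r.sense();f=cam("wrist");save(f,"w1.png");print(s["position"])
for d in r.cut_out(f,"barrel_center"):
    P=wpts(f,s,d["pixels"]);print(d["conf"],d["xy"],len(P))
    if len(P)<200: continue
    P=P[(P[:,2]>.045)&(P[:,2]<.075)];
    Q=P[:,:2].astype(np.float32);l=cv2.fitLine(Q,cv2.DIST_HUBER,0,.01,.01).ravel()
    print(cv2.minAreaRect(Q),np.degrees(np.arctan2(l[1],l[0])),np.percentile(P[:,2],[50,95]))
    a=l[:2]*np.sign(l[0]);t=(P[:,:2]-[.515,-.2])@a;n=(P[:,:2]-[.515,-.2])@np.array([-a[1],a[0]])
    print("along",np.percentile(t,[.2,99.8]))
    for lo in np.arange(-.09,.09,.02):
        q=n[(t>lo)&(t<lo+.02)]
        if len(q)>20: print(round(lo+.01,2),np.percentile(q,[1,99]),np.percentile(q,[1,99]).mean())
for k in("barrel_center","lens_face"):
    for d in r.spot_point(f,k): print(k,d)
E
```

```text
[ 0.5143 -0.2015  0.1971]
0.76 [28.3, 281.0] 1023Traceback (most recent call last):
  File "<stdin>", line 7, in <module>
cv2.error: OpenCV(4.12.0) /io/opencv/modules/imgproc/src/linefit.cpp:50: error: (-215:Assertion failed) count > 0 in function 'fitLine2D_wods'
```

View pics/w1.png

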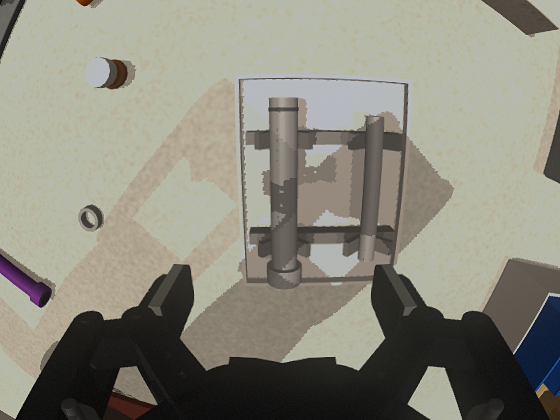

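The wrist view has the barrel upright in the picture at column 284, rows 97–287, between the fingers, with the rod at column 370. The network saw only the purple decoy, so I segment by depth instead.

Run:
```python
from wr import *
s=r.sense();f=cam("wrist")
m=np.zeros((420,560),bool);m[92:292,258:312]=1
P=wpts(f,s,m);P=P[(P[:,2]>.049)&(P[:,2]<.08)]
R=s["tool_rot"];T=(P-s["position"])@R
print(len(P),"x",np.percentile(T[:,0],[.2,50,99.8]),"z",np.percentile(P[:,2],[50,98]))
for lo in np.arange(-.1,.1,.02):
    k=(T[:,0]>lo)&(T[:,0]<lo+.02)
    if k.sum()>20:
        q=np.percentile(T[k,1],[1,99]);print(round(lo+.01,2),q,q.mean(),np.percentile(P[k,2],95))
```

```text
5620 x [-0.0837  0.0072  0.0857] z [0.0586 0.0645]
-0.09 [-0.0133  0.0182] 0.0024360675773207607 0.06526177536771174
-0.07 [-0.0131  0.018 ] 0.002420287464796044 0.06510365678971244
-0.05 [-0.0203  0.025 ] 0.00233166068423777 0.06074491371337175
-0.03 [-0.0089  0.0138] 0.002437873318448437 0.060834871093481346
-0.01 [-0.0086  0.0143] 0.0028299319632640353 0.060868202324175856
0.01 [-0.0093  0.0137] 0.002189500198085291 0.06081005945433762
0.03 [-0.0091  0.0129] 0.001869724934995264 0.06079737477826689
0.05 [-0.019   0.0246] 0.002799904101200335 0.06062019024474669
0.07 [-0.0097  0.0126] 0.0014448160296247166 0.060945780990159244
0.09 [-0.0096  0.0134] 0.0019147421496593514 0.06058684394499605
```

>>> step_arm(rows=[[0.008,0.015,0.15,0,-1],[0.008,0.015,0.4,0,-1],[0.008,0.015,0.65,0,-1],[0.008,0.015,0.85,0,-1],[0.008,0.015,0.95,0,-1]])

```text
time_s: 3.43
position: [0.5138, -0.2016, 0.0794]
tool_rot: [[0.972, 0.234, -0.004], [0.234, -0.972, 0.002], [-0.003, -0.003, -1.0]]
contact_force: [-1.1, 0.3, -0.8]
grip_width: 0.0855
grasp_force: 0.0
```

>>> step_arm(rows=[[0,0,0.12,0,-0.5],[0,0,0.22,0,-0.2],[0,0,0.29,0,0],[0,0,0.3,0,0.1],[0,0,0.3,0,0.2],[0,0,0.3,0,0.3]])

```text
time_s: 3.93
position: [0.5165, -0.2022, 0.0473]
tool_rot: [[0.972, 0.236, 0.001], [0.236, -0.972, -0.001], [0.001, 0.001, -1.0]]
contact_force: [-0.1, -1.1, 0.8]
grip_width: 0.0299
grasp_force: 0.0
```

>>> step_arm(rows=[[0,0,0,0,0.35],[0,0,0,0,0.4],[0,0,0,0,0.44],[0,0,0,0,0.48],[0,0,0,0,0.55],[0,0,0,0,0.7],[0,0,0,0,1],[0,0,0,0,1]])

```text
time_s: 4.6
position: [0.5166, -0.2024, 0.0474]
tool_rot: [[0.972, 0.236, 0.002], [0.236, -0.972, -0.001], [0.001, 0.002, -1.0]]
contact_force: [-0.9, -1.6, 6.3]
grip_width: 0.0228
grasp_force: 39.0
```

>>> step_arm(rows=[[0,0,-0.04,0,1],[0,0,-0.12,0,1],[0,0,-0.3,0,1],[0,0,-0.5,0,1],[0,0,-0.75,0,1],[0,0,-0.92,0,1],[0,0,-1,0,1],[0,0,-1,0,1],[0,0,-1,0,1],[0,0,-1,0,1]], newtons=50)

```text
time_s: 5.43
position: [0.5147, -0.201, 0.1643]
tool_rot: [[0.972, 0.236, -0.003], [0.236, -0.972, 0.002], [-0.002, -0.002, -1.0]]
contact_force: [-0.7, -0.1, -2.7]
grip_width: 0.0228
grasp_force: 49.1
```

Run:
```python
from wr import *
s=r.sense();f=cam("wrist");save(f,"w2.png");print(s["position"],s["contact_force"],s["wrist_torque"],s["joint_positions"])
```

```text
[ 0.5147 -0.201   0.1643] [-0.6574 -0.0737 -2.7463] [ 0.0045 -0.0048 -0.0155] [-0.5152  0.1289  1.798   0.0001  1.218   0.8176]
```

View pics/w2.png

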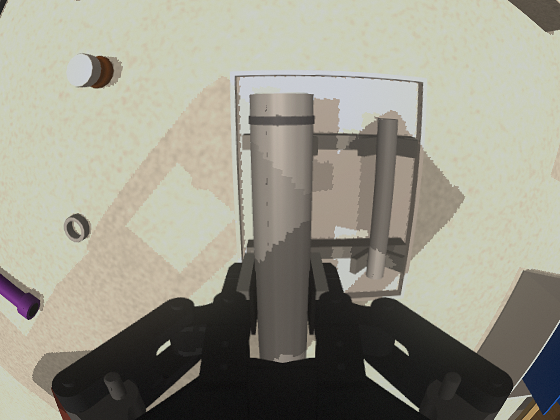

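The barrel is held level and in line with the tool (lens end up, rows 95–125), and the rod is undisturbed. I measure its pose in the hand, then carry it.

Run:
```python
from wr import *
s=r.sense();f=cam("wrist")
m=np.zeros((420,560),bool);m[85:300,240:320]=1
P=wpts(f,s,m);T=(P-s["position"])@s["tool_rot"];T=T[(T[:,2]<.02)&(T[:,2]>-.03)]
print(T[:,0].max(),np.percentile(T[:,0],99.8))
for lo in np.arange(0.0,.09,.015):
    k=(T[:,0]>lo)&(T[:,0]<lo+.015)
    if k.sum()>20: print(round(lo,3),np.percentile(T[k,1],[1,99]).mean(),np.percentile(T[k,2],[2]))
```

```text
0.08410568640884265 0.08397393628780223
0.0 0.00019637960664644315 [-0.0205]
0.015 0.0008339910114445589 [-0.0135]
0.03 0.0007168750886355933 [-0.0136]
0.045 0.0006242247719876514 [-0.0136]
0.06 0.0006098942933228171 [-0.0139]
0.075 0.0005361350463788488 [-0.0138]
```

>>> step_arm(rows=[[0.05,-0.13,0,0,1],[0.11,-0.3,0,0,1],[0.19,-0.52,0,0,1],[0.27,-0.74,0,0,1],[0.331,-0.897,0,0,1]])

```text
time_s: 5.95
position: [0.5281, -0.0856, 0.1646]
tool_rot: [[0.972, 0.236, -0.003], [0.236, -0.972, 0.002], [-0.002, -0.002, -1.0]]
contact_force: [0.4, 0.2, -1.8]
grip_width: 0.0223
grasp_force: 49.3
```

>>> step_arm(rows=[[0.08,-0.22,0,0,1],[0.16,-0.45,0,0,1],[0.24,-0.67,0,0,1],[0.331,-0.897,0,0,1]])

```text
time_s: 6.28
position: [0.5413, 0.0275, 0.1648]
tool_rot: [[0.972, 0.235, -0.003], [0.235, -0.972, 0.0], [-0.003, -0.001, -1.0]]
contact_force: [0.5, 0.2, -2.4]
grip_width: 0.0224
grasp_force: 49.3
```

>>> step_arm(rows=[[0.08,-0.22,0,0,1],[0.16,-0.45,0,0,1],[0.24,-0.67,0,0,1],[0.331,-0.897,0,0,1]])

```text
time_s: 6.62
position: [0.5545, 0.1414, 0.1646]
tool_rot: [[0.972, 0.236, -0.003], [0.236, -0.972, -0.0], [-0.003, -0.0, -1.0]]
contact_force: [0.1, 0.4, -2.1]
grip_width: 0.0226
grasp_force: 49.3
```

>>> step_arm(rows=[[0.08,-0.2,0,0.04,1],[0.15,-0.4,0,0.09,1],[0.22,-0.57,0,0.15,1],[0.27,-0.72,0,0.21,1],[0.31,-0.83,0,0.27,1],[0.33,-0.88,0,0.32,1],[0.331,-0.897,0,0.36,1],[0.331,-0.897,0,0.37,1],[0.331,-0.897,0,0.37,1],[0.331,-0.897,0,0.37,1],[0.331,-0.897,0,0.37,1],[0.331,-0.897,0,0.37,1]])

```text
time_s: 7.62
position: [0.5687, 0.2537, 0.1661]
tool_rot: [[0.942, -0.336, -0.0], [-0.336, -0.942, -0.0], [-0.0, 0.0, -1.0]]
contact_force: [0.7, 0.2, -2.4]
grip_width: 0.0225
grasp_force: 49.4
```

Run:
```python
from wr import *
import m as M
s=r.sense();print(s["position"],s["tool_rot"])
f=cam("wrist");save(f,"w3.png")
P=wpts(f,s,np.ones((420,560),bool));T=(P-s["position"])@s["tool_rot"]
np.save("T.npy",T)
# V blocks: points at world z .06-.09
k=(P[:,2]>.065)&(P[:,2]<.1)&(abs(T[:,0])<.15)&(abs(T[:,1])<.06)
Q=T[k]
for lo in np.arange(-.14,.15,.01):
    q=Q[(Q[:,0]>lo)&(Q[:,0]<lo+.01)]
    if len(q)>5: print("wrist",round(lo,2),len(q),q[:,1].min(),q[:,1].max())
```

```text
[0.5688 0.2537 0.1662] [[ 0.9417 -0.3364 -0.0001]
 [-0.3364 -0.9417 -0.0001]
 [-0.0001  0.0001 -1.    ]]
wrist 0.03 101 -0.025205348016103874 0.02346673044894904
wrist 0.04 213 -0.024972493575947163 0.024188905114649762
wrist 0.05 78 -0.025627008414999725 0.02376778661239459
wrist 0.11 1024 -0.027841990328580375 0.026739994797159015
wrist 0.12 105 -0.02798100987909386 0.027072913604931116
```

View pics/w3.png

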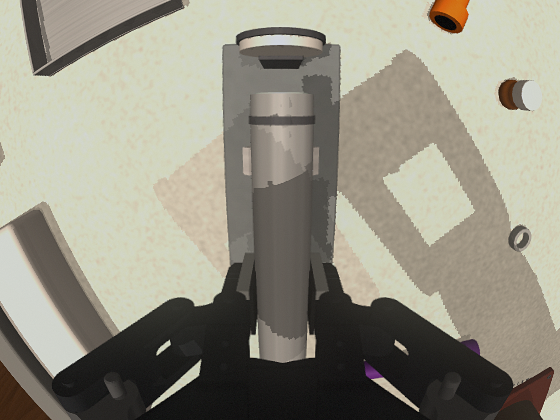

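Barrel sits over the jig, lens end (rows 93–125) towards the target (row ~42), in line with the plate. A finer read along the V follows.

Run:
```python
import numpy as np
np.set_printoptions(precision=4,suppress=True)
T=np.load("T.npy");h=.1662-T[:,2]
b=T[(h>.075)&(h<.09)&(abs(T[:,1])<.03)&(T[:,0]>.02)&(T[:,0]<.08)]
print("block x",np.percentile(b[:,0],[1,99]),b[:,:].min(0),b.max(0))
d=T[(h>.06)&(h<.125)&(abs(T[:,1])<.03)&(T[:,0]>.095)&(T[:,0]<.14)]
print("disc x",np.percentile(d[:,0],[1,5,25,50,75,99]),"top",h[(T[:,0]>.1)&(T[:,0]<.14)&(abs(T[:,1])<.03)].max())
```

```text
block x [0.0354 0.053 ] [ 0.0351 -0.0256  0.0777] [0.0532 0.0242 0.088 ]
disc x [0.1109 0.1121 0.1141 0.1159 0.1201 0.1239] top 0.11287077976832646
```

>>> step_arm(rows=[[0,-0.01,0.06,0,1],[0,-0.01,0.18,0,1],[0,-0.01,0.32,0,1],[0,-0.01,0.45,0,1],[0,-0.01,0.54,0,1],[0,-0.01,0.59,0,1],[0,-0.01,0.61,0,1],[0,-0.01,0.62,0,1],[0,-0.01,0.62,0,1],[0,-0.01,0.62,0,1]])

```text
time_s: 8.55
position: [0.5699, 0.2555, 0.0929]
tool_rot: [[0.942, -0.336, 0.002], [-0.336, -0.942, 0.001], [0.001, -0.001, -1.0]]
contact_force: [-0.3, 0.4, -2.0]
grip_width: 0.0225
grasp_force: 49.4
```

Run:
```python
from wr import *
s=r.sense();print(s["position"],s["contact_force"])
f=cam("wrist")
P=wpts(f,s,np.ones((420,560),bool));T=(P-s["position"])@s["tool_rot"]
k=(abs(T[:,1])<.02)&(T[:,0]>.06)&(T[:,0]<.09)&(P[:,2]>s["position"][2])
print("barrel",np.percentile(T[k,1],[1,99]),T[k,0].max(),np.percentile(P[k,2],98))
k=(P[:,2]>.078)&(P[:,2]<.09)&(T[:,0]>.03)&(T[:,0]<.06)&(abs(T[:,1])>.013)&(abs(T[:,1])<.03)
print("block",T[k].min(0),T[k].max(0),P[k,2].max())
f=cam("scene");save({"image":cv2.resize(f["image"][100:240,270:430],None,fx=4,fy=4)},"s2.png")
```

```text
[0.5699 0.2555 0.0929] [-0.268   0.4158 -2.0464]
barrel [-0.0112  0.0117] 0.08453535578713645 0.10677319081600445
block [ 0.0343 -0.0236  0.0038] [0.053  0.0263 0.0149] 0.08913820715697053
```

View pics/s2.png

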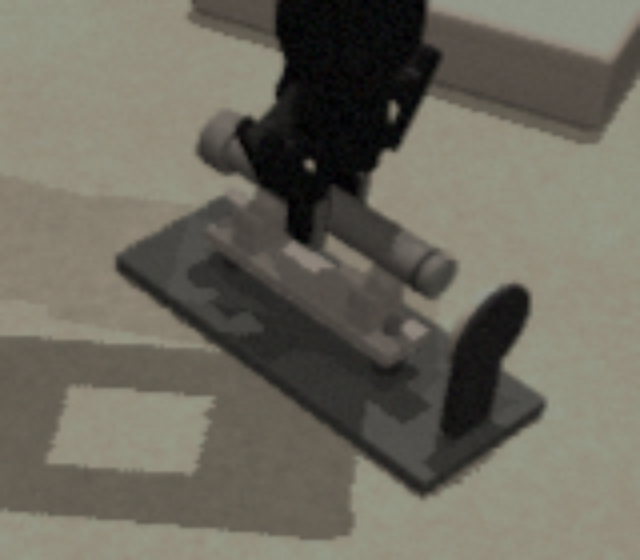

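The scene crop shows the barrel just above the V, lens end at (435,275) towards the disc (500,330), with the fingers in the gap between the blocks. Lowering slowly.

>>> step_arm(rows=[[-0.005,0.009,0.015,0,1],[-0.005,0.009,0.03,0,1],[-0.005,0.009,0.045,0,1],[-0.005,0.009,0.06,0,1],[-0.005,0.009,0.07,0,1],[-0.005,0.009,0.078,0,1],[-0.005,0.009,0.078,0,1],[-0.005,0.009,0.078,0,1]])

```text
time_s: 9.32
position: [0.5685, 0.2548, 0.0828]
tool_rot: [[0.942, -0.337, 0.001], [-0.337, -0.942, 0.001], [0.0, -0.001, -1.0]]
contact_force: [0.4, 2.7, -0.6]
grip_width: 0.0223
grasp_force: 49.4
```

>>> step_arm(rows=[[0,0,0,0,1],[0,0,0,0,0.6],[0,0,0,0,0.45],[0,0,0,0,0.42],[0,0,0,0,0.38],[0,0,0,0,0.32],[0,0,0,0,0.2],[0,0,0,0,0.05],[0,0,0,0,-0.1],[0,0,0,0,-0.2],[0,0,0,0,-0.2],[0,0,0,0,-0.2]], newtons=20)

```text
time_s: 10.32
position: [0.5682, 0.2544, 0.0825]
tool_rot: [[0.942, -0.337, -0.0], [-0.337, -0.942, -0.0], [-0.0, 0.0, -1.0]]
contact_force: [-0.4, 0.1, -0.4]
grip_width: 0.0513
grasp_force: 0.0
```

Run:
```python
from wr import *
s=r.sense();print(s["position"],s["contact_force"],s["grip_width"])
f=cam("wrist")
P=wpts(f,s,np.ones((420,560),bool));T=(P-s["position"])@s["tool_rot"]
for a in(.03,.05,.065,.075):
    k=(abs(T[:,1])<.02)&(T[:,0]>a)&(T[:,0]<a+.012)&(P[:,2]>.091)
    print("barrel",a,k.sum(),np.percentile(T[k,1],[1,99]).mean(),T[k,0].max(),np.percentile(P[k,2],98))
k=(P[:,2]>.076)&(P[:,2]<.09)&(T[:,0]>.03)&(T[:,0]<.06)&(abs(T[:,1])>.013)&(abs(T[:,1])<.03)
print("block",T[k].min(0),T[k].max(0),P[k,2].max())
```

```text
[0.5682 0.2544 0.0825] [-0.4453  0.0809 -0.3739] 0.05129372585086438
barrel 0.03 1398 -0.0003628387599931976 0.04199127508115002 0.09603417341675344
barrel 0.05 1607 -0.00011018722438547492 0.061999944567912614 0.09610383767576113
barrel 0.065 1761 -0.0001353256801931253 0.07699984284285963 0.09637021997699106
barrel 0.075 1379 -0.0002617278613206578 0.0844742340721487 0.09631301116921899
block [ 0.0354 -0.0252 -0.0055] [0.0543 0.0248 0.0061] 0.08803816751948733
```

The barrel settled centred and level (top about 94 mm once the wrist camera's +2 mm bias is removed). Now up, close the fingers, and press.

>>> step_arm(rows=[[0,0,-0.04,0,-0.2],[0,0,-0.12,0,-0.2],[0,0,-0.22,0,-0.2],[0,0,-0.32,0,-0.2],[0,0,-0.4,0,-0.2],[0,0,-0.43,0,-0.2],[0,0,-0.43,0,0.2],[0,0,-0.43,0,0.6],[0,0,-0.43,0,1],[0,0,-0.43,0,1],[0,0,-0.43,0,1],[0,0,-0.43,0,1],[0,0,-0.43,0,1]])

```text
time_s: 11.45
position: [0.5681, 0.2544, 0.1337]
tool_rot: [[0.942, -0.337, -0.001], [-0.337, -0.942, -0.0], [-0.001, 0.0, -1.0]]
contact_force: [0.6, 0.5, 0.9]
grip_width: 0.0
grasp_force: 0.0
```

>>> step_arm(rows=[[0,0,0.02,0,1],[0,0,0.05,0,1],[0,0,0.075,0,1],[0,0,0.09,0,1],[0,0,0.1,0,1],[0,0,0.11,0,1],[0,0,0.12,0,1],[0,0,0.12,0,1],[0,0,0.12,0,1]])

```text
time_s: 12.2
position: [0.5683, 0.2544, 0.1198]
tool_rot: [[0.942, -0.337, 0.0], [-0.337, -0.942, -0.0], [0.0, -0.0, -1.0]]
contact_force: [0.9, 0.2, 1.0]
grip_width: -0.0001
grasp_force: 0.0
```

>>> step_arm(rows=[[0,0,0.015,0,1],[0,0,0.03,0,1],[0,0,0.04,0,1],[0,0,0.047,0,1],[0,0,0.053,0,1],[0,0,0.06,0,1],[0,0,0.067,0,1],[0,0,0.067,0,1],[0,0,0.067,0,1]])

```text
time_s: 12.95
position: [0.5683, 0.2545, 0.112]
tool_rot: [[0.942, -0.336, 0.0], [-0.336, -0.942, -0.0], [0.0, 0.0, -1.0]]
contact_force: [-2.3, -0.7, 3.5]
grip_width: 0.0
grasp_force: 1.9
```

>>> step_arm(rows=[[0,0,0.006,0,1],[0,0,0.012,0,1],[0,0,0.018,0,1],[0,0,0.024,0,1],[0,0,0.03,0,1],[0,0,0.036,0,1],[0,0,0.036,0,1],[0,0,0.036,0,1]])

```text
time_s: 13.62
position: [0.5683, 0.2545, 0.108]
tool_rot: [[0.942, -0.336, 0.0], [-0.336, -0.942, 0.0], [0.0, -0.0, -1.0]]
contact_force: [-3.4, -1.4, 7.8]
grip_width: 0.0001
grasp_force: 3.9
```

>>> step_arm(rows=[[0,0,0.005,0,1],[0,0,0.01,0,1],[0,0,0.015,0,1],[0,0,0.018,0,1],[0,0,0.018,0,1],[0,0,0.018,0,1],[0,0,0.018,0,1]])

```text
time_s: 14.2
position: [0.5684, 0.2545, 0.1062]
tool_rot: [[0.942, -0.336, 0.0], [-0.336, -0.942, 0.0], [0.0, -0.0, -1.0]]
contact_force: [-4.9, -1.7, 9.3]
grip_width: 0.0
grasp_force: 4.8
```

Run:
```python
from wr import *
s=r.sense();print(s["position"],s["contact_force"],s["grip_width"])
f=cam("wrist")
P=wpts(f,s,np.ones((420,560),bool));T=(P-s["position"])@s["tool_rot"]
for a in(.02,.03,.05,.065,.075):
    k=(abs(T[:,1])<.02)&(T[:,0]>a)&(T[:,0]<a+.012)&(P[:,2]>.083)
    if k.sum()>9: print("barrel",a,k.sum(),np.percentile(T[k,1],[1,99]).mean(),T[k,0].max(),np.percentile(P[k,2],98))
k=(P[:,2]>.068)&(P[:,2]<.083)&(T[:,0]>.03)&(T[:,0]<.06)&(abs(T[:,1])>.015)&(abs(T[:,1])<.03)
print("block",T[k].min(0),T[k].max(0),P[k,2].max())
f=cam("scene");save({"image":cv2.resize(f["image"][100:240,270:430],None,fx=4,fy=4)},"s3.png")
```

```text
[0.5684 0.2545 0.1062] [-4.909  -1.6834  9.333 ] 4.7287990893733524e-05
barrel 0.02 3829 0.00034189806119106804 0.031994519514557986 0.19106286120306487
barrel 0.03 1022 -0.00024026457743853927 0.04198226617313589 0.0893170270467232
barrel 0.05 1131 -0.00018670791056502566 0.061998605071585756 0.08946997755557132
barrel 0.065 1201 -0.00018160221733003364 0.07671204799025 0.08963915843882153
barrel 0.075 947 -0.0002137727013619391 0.08435298987508807 0.08957231713166915
block [ 0.0354 -0.0249  0.0246] [0.0542 0.0247 0.0381] 0.0816409766830377
```

View pics/s3.png

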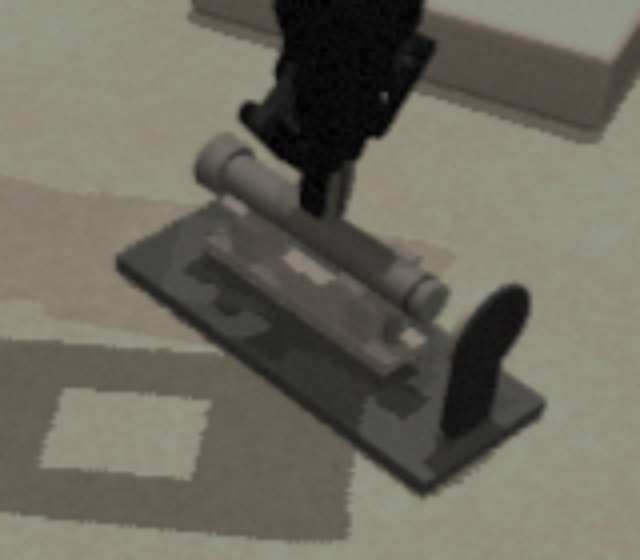

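The crop shows the barrel seated in the V with the fingertips on its middle. It has sunk about 6.5 mm (half travel is 7 mm), and it is level and centred, so I hand in.

```bash
python3 -c "
from station import r
print(r.finish_job())"
```

```text
the job is handed in; nothing more can be done
None
```

The lens barrel lies centred in the V-cradle with its lens end towards the target, and the closed fingertips hold it pressed about 6.5 mm down (about 9 N); I handed the job in at about 14 s.

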